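# Hang the strainer in the vessel's bayonet collar and lock it

### The job

Take the steel strainer off its sloping stand, stand it upright on the bench top and let go of it; then lower it into the collar of the steel vessel, its two side lugs going down the collar's two open slots, until it hangs on the lugs. Turn it clockwise, seen from above, until the lugs drop into the locking notches, and leave it hanging there, fully home and let go. Do not shift the other loose things on the bench.

Things in the scene. Friction and masses are not known exactly. Their poses are not given: they have to be found in the camera images.
- strainer: Steel strainer, about 0.4 kg, lying in the stand at the start: a closed tube with dark holes, 46 mm diameter, 85 mm tall, two side lugs, a stem (14 mm diameter) and a crossbar handle on top, 134 mm in all. Origin: centre of its flat bottom; z along its axis to the handle. At the start z leans 45 degrees from vertical and its -x side faces up. It looks the same after a half turn about z.
- waist (a point): Point in the strainer's tube, 34 mm from the bottom and 4 mm to -x of the axis, axes as the strainer's: in the stand the tube (46 mm) can be gripped here from straight above, closing along y. Held so and tipped 45 degrees, the strainer is upright with the gripper tilted 45 degrees to its -x side, clear of lugs and handle.
- lugs (a point): On the strainer's axis at the height of its two lugs, 70 mm above its bottom: round pins of 8 mm diameter sticking out along +y and -y, their ends 40 mm from the axis (80 mm end to end). Axes as the strainer's.
- bar (a point): Centre of the strainer's crossbar, 127 mm above its bottom: 90 mm long along y (parallel to the lugs), 14 mm wide along x, 14 mm high, on the stem that is 35 mm tall between tube and bar. Axes as the strainer's.
- stand: Fixed white sloping stand, base plate 170 x 100 x 10 mm; origin at the centre of its underside. The strainer lies on two rods, bottom against a stop plate, handle end up and towards the stand's +x, its origin at (-50, 0, 52) mm in the stand's frame. A board just under the crossbar leaves no room for a finger. The strainer lifts off straight up.
- vessel: Fixed round steel vessel, lid 170 mm across with its top 100 mm above the bench; origin at the centre of its underside, z up. The inside is empty. On the lid stands the bayonet collar (see collar, entry, notch). With its lugs on the collar's top edge the strainer's bottom is 77 mm above the bench, on the channel floor 54 mm, locked 44 mm.
- collar (a point): Centre of the collar's top edge, 143 mm above the bench; axes as the vessel's. The collar is a steel ring, inner diameter 52, outer 72 mm, 43 mm tall, with two opposite bayonet slots cut right through its wall. The bench top midway between vessel and stand is free.
- entry (a point): Foot of one entry slot, mid-wall (31 mm from the collar's axis), on the channel floor 120 mm above the bench; the other is opposite. Each slot is open at the top and 36 degrees wide; its centre is 63 degrees counter-clockwise, seen from above, of the vessel's y axis. From its foot a channel 15 mm high, roofed over, runs clockwise to the notch.
- notch (a point): Floor of one locking notch, mid-wall, 110 mm above the bench, 10 mm below the channel floor, on the vessel's +y axis; the other is opposite. It is 34 degrees wide and centred 63 degrees clockwise of the slot; a wall closes the channel just beyond. Locked, the lugs lie along the vessel's y axis, either way round.
- beaker: Bystander, to be left alone: glass beaker, 80 dia x 100 tall, open top (mm); origin at the centre of its underside
- jar: Bystander, to be left alone: white plastic jar, 70 dia x 90 tall (mm); origin at the centre of its underside
- gasket: Bystander, to be left alone: flat black rubber ring, 90 outer dia x 8 thick (mm); origin at the centre of its underside
- wrench: Bystander, to be left alone: steel wrench lying flat, 160 long; its x axis runs along it (mm); origin at the underside, mid-length
- bottle: Bystander, to be left alone: amber glass bottle, 66 dia x 160 tall (mm); origin at the centre of its underside
- cup: Bystander, to be left alone: white plastic cup, 84 dia x 110 tall (mm); origin at the centre of its underside
- spacer: Bystander, to be left alone: aluminium ring, 60 outer dia x 20 tall (mm); origin at the centre of its underside
There are look-alikes about, which are no part of the job. Leave any pink or red look-alike of the strainer alone.

How it is judged:
On the way, in this order (a step that is already met when the one before it is completed fails the run):
1. the strainer stands upright on the bench by itself, let go (angle between strainer's own z axis and vertical below 0.1 rad and height (world z) of strainer below 0.008 m and linear speed of strainer below 0.03 m/s and contact force between strainer and the arm below 0.05 N and contact force between strainer and the fingers below 0.05 N), for 0.3 s.
2. the strainer is down in the collar, its lugs below the slots' mouths (z of strainer in the frame of collar below -0.08 m and horizontal distance between strainer and collar below 0.012 m), for 0.2 s.
At the end, for the whole second after the job is handed in: The strainer hangs upright (within 0.12 rad) and still in the collar, its lugs in the locking notches: bottom 95 to 105 mm below the collar's top (99 mm when home), within 10 mm of its axis, lugs within 0.3 rad of the vessel's y axis; let go (z of strainer in the frame of collar between -0.105 and -0.095 m and horizontal distance between strainer and collar below 0.01 m and angle between the y axis of strainer and the y axis of vessel, either way round below 0.3 rad and angle between strainer's own z axis and vertical below 0.12 rad and linear speed of strainer below 0.02 m/s and angular speed of strainer below 0.2 rad/s); the robot touches nothing.
It fails at once if a bystander is shifted by more than 30 mm (distance of any of beaker, jar, gasket, wrench, bottle, cup, spacer from where it was at the start of the episode above 0.03 m).
It also fails if it takes over 72 s, if anything falls off the work surface, if the arm or the gripper's body presses on something with over 40 N, if the wrist force passes 120 N, or if a joint passes its speed limit or range.

### The arm

A 6-joint arm with a two-finger parallel gripper is mounted at the origin on the work surface. World frame = base frame: x ahead of the robot, y to its left, z up, the work surface at z = 0. Lengths are in m, angles in rad, forces in N, time in s.
With the tool pointing down it reaches from about 0.275 to 0.75 m from the base axis. Payload 10.2 kg.
Tool frame: the origin (TCP) lies on the centre line of the jaws, within the pads' length; the fingertips stand 8 mm ahead of it and the grasp point (between the pads) lies 11 mm behind it; y points along the fingers, x is the direction in which the jaws open and shut, and the axes are right-handed (so a half turn about y gives the same grasp; the last joint's range is limited). The gripper opens to 88 mm and grips with 3 to 60 N. Pads are 18 mm wide; open, the fingers measure 123 mm over their backs; the gripper's body (75 mm by 187 mm) begins 45 mm behind the grasp point.
Start: joints at [1.037, 0.313, 1.498, -0, 1.331, -0.223], TCP at [0.161, 0.5, 0.247] pointing down, gripper open.
Joint ranges: [-2.94, 2.94], [-0.97, 2.17], [0.19, 2.56], [-1.23, 4.37], [0.02, 3.11], [-2.88, 2.88]. Speed limits (rad/s): [2.39, 2.39, 3.01, 3.14, 3.14, 3.14].

### API

Orientations are given as a unit quaternion [x, y, z, w].
In Python, from bench import monitor, cams, ticket gives the robot as it stands. The module is installed in compiled form; this text tells all that it offers.
- The arm moves only by the shell command python3 -m jog 'ROWS'. ROWS is JSON, a list of rows, each a list of 5 numbers: the opening, from -1 (shut) to 1 (fully open), then the shift along the tool's x, y, z in units of 30 mm (1.0 is 30 mm), then the turn about the tool's y in units of 8 degrees (1.0 is 8 degrees). A call has 1 to 20 rows; each row is the pose to reach, as a shift and turn from the pose measured when the call began, along the tool's axes at that moment; what a row does not reach only later rows make up. A row lasts 1/10 s, in which the tool goes at most 50 mm and 8.59 degrees, less where a joint would pass 70% of its speed; a pose out of reach is approached as far as the arm can. A call with a gripper value outside its range is refused whole. The fingers move at their own pace and stop on an object; the grip force is fixed at half the most. Time passes only in rows, so rows that repeat a pose let the fingers close. It gives the time, the measured TCP pose, the force and the opening at its end, in the units of the state.
- monitor.state(): the state, without advancing time (a new reading comes with each control period).
- cams.read_camera(name): name is "scene" or "top" or "wrist"; returns the picture (420x560x3 uint8, red, green, blue); there is no depth.
- cams.camera_model(name): a dict with "vertical_fov" (degrees; the focal length in pixels is half the picture's height over the tangent of half this angle, whatever the lens; pixels are square), "cx", "cy" (the principal point, pixels), "view" (4x4, takes a point from world to camera coordinates); the wrist camera has in their place "mount" (4x4, takes a point from camera to tool coordinates, whose origin is the TCP and whose axes are the tool frame's). Camera axes: x right, y down, z forward; pixel columns grow to the right and rows downward; lengths in m; the calibration is good to about 2 mm. A picture is of the moment at which its call begins: read the wrist's pose just before it. camera_model takes no time and is no camera call.
- ticket.close_job(): hands the job in, once; it reports no verdict.
The state is a dict: "clock": time; "joints": joint angles; "joint_velocities": joint speeds; "joint_torque": joint torques, N m; "ee_pos": TCP position; "ee_rot": TCP orientation; "ft_force": force on the tool from outside, world axes, zero at the start; "ft_torque": the same for the moment, N m; "width": finger opening in m.
Only numpy, scipy, OpenCV 4.12 (cv2) and the standard library are available. Lean on these libraries where they do the work, as an engineer would, in place of code of your own. Each camera call takes 0.05 s, during which the arm holds its last target. There are 200 camera calls.

## Working session

There is one attempt and no reset: what is moved stays moved. The work goes in short steps, Python scripts to look and compute and a shell command to move; the robot and the scene stay as the last step left them, time stands still between calls to the robot, and variables do not carry over. Pictures are saved under pics/ and viewed, on a budget of 10 in all, crops included, one or two more only if the job needs it, and the job is handed in when it is done.

```bash
mkdir -p pics
python3 - <<'E'
from bench import monitor,cams
import cv2,numpy as np
s=monitor.state();print(s)
for n in("scene","top","wrist"):
    print(n,cams.camera_model(n))
a=cams.read_camera("scene");b=cams.read_camera("top")
cv2.imwrite("pics/top.png",cv2.resize(b[...,::-1],(800,600),interpolation=cv2.INTER_CUBIC))
cv2.imwrite("pics/scene.png",cv2.resize(a[...,::-1],(800,600),interpolation=cv2.INTER_CUBIC))
np.save("top.npy",b);np.save("scene.npy",a)
E
```

```text
{'clock': 0.0, 'joints': array([ 1.03657085e+00,  3.13424111e-01,  1.49844437e+00, -3.77633444e-05,
        1.33101548e+00, -2.23419042e-01]), 'joint_velocities': array([ 0.00042537, -0.00046015, -0.00023938,  0.00153536, -0.00038334,
       -0.00057967]), 'joint_torque': array([-6.66582255e-04, -4.02213049e+01, -2.52271253e+01,  6.94061606e-02,
        3.52595199e-02, -1.55101225e-04]), 'ee_pos': array([0.16045973, 0.4996184 , 0.24617158]), 'ee_rot': array([ 0.5715543 ,  0.41617365, -0.41700205, -0.57116939]), 'ft_force': array([ 0.47925947,  0.63520884, -0.45066943]), 'ft_torque': array([ 0.02488252, -0.01381575,  0.00825386]), 'width': 0.08807799169815847}
scene {'vertical_fov': 46.03119166110653, 'cx': 277.35278931185667, 'cy': 212.76619488770484, 'view': array([[-0.77699272,  0.62942734,  0.01017539,  0.40814815],
       [ 0.47136605,  0.59243663, -0.65332449, -0.14638077],
       [-0.41724857, -0.50283204, -0.75700963,  1.91590331],
       [ 0.        ,  0.        ,  0.        ,  1.        ]])}
top {'vertical_fov': 42.17783510158798, 'cx': 277.48620042198195, 'cy': 201.95176076721432, 'view': array([[-0.01451437, -0.99989107, -0.00268066, -0.02389383],
       [-0.99786111,  0.0146557 , -0.06370565,  0.48469107],
       [ 0.063738  ,  0.00175028, -0.99796513,  1.60008874],
       [ 0.        ,  0.        ,  0.        ,  1.        ]])}
wrist {'vertical_fov': 68.9456615731638, 'cx': 276.33737539646944, 'cy': 210.63259888635412, 'mount': array([[ 9.99999804e-01,  4.12708685e-04,  4.71625463e-04,
        -1.36359876e-03],
       [-3.32724895e-04, -2.88104452e-01,  9.57598932e-01,
        -1.37981213e-01],
       [ 5.31086791e-04, -9.57598901e-01, -2.88104258e-01,
         7.43155264e-02],
       [ 0.00000000e+00,  0.00000000e+00,  0.00000000e+00,
         1.00000000e+00]])}
```

View pics/top.png

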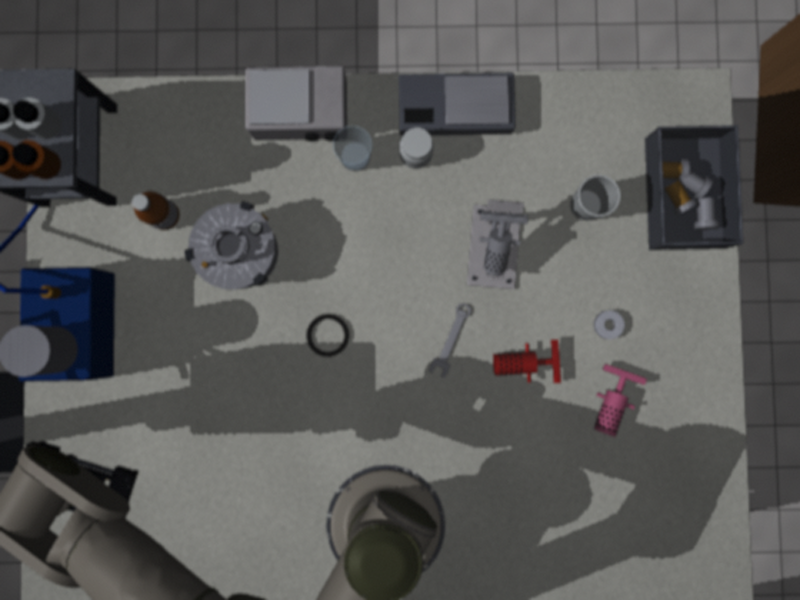

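View pics/scene.png

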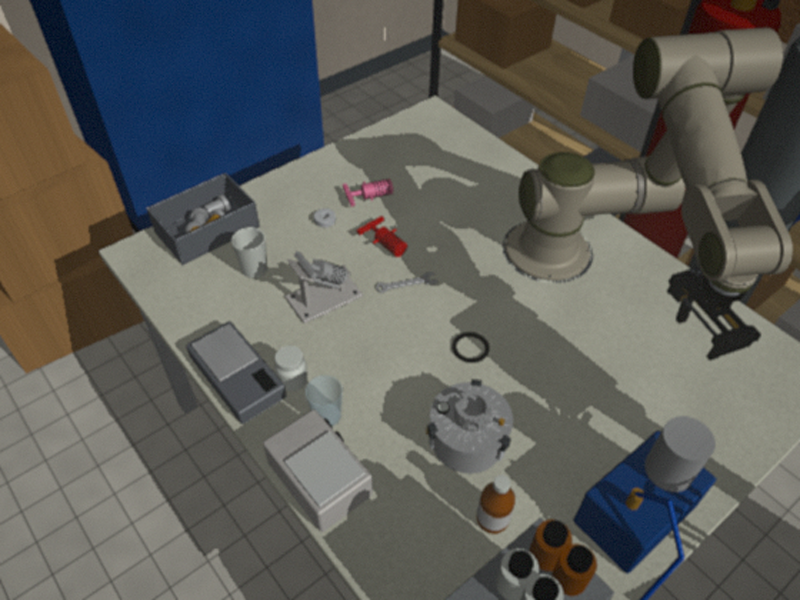

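```bash
cat > h.py <<'E'
import numpy as np,cv2
from bench import monitor,cams
from scipy.spatial.transform import Rotation as R
def model(n,s=None):
    m=cams.camera_model(n);f=210/np.tan(np.radians(m["vertical_fov"]/2))
    if n=="wrist":
        T=np.eye(4);T[:3,:3]=R.from_quat(s["ee_rot"]).as_matrix();T[:3,3]=s["ee_pos"];C=T@m["mount"]
    else: C=np.linalg.inv(m["view"])
    return f,m["cx"],m["cy"],C
def ray(M,u,v,z):
    f,cx,cy,C=M;d=C[:3,:3]@[(u-cx)/f,(v-cy)/f,1];o=C[:3,3];return o+d*(z-o[2])/d[2]
def proj(M,p):
    f,cx,cy,C=M;q=np.linalg.inv(C)@np.r_[p,1];return np.array([cx+f*q[0]/q[2],cy+f*q[1]/q[2]])
def tool():
    s=monitor.state();r=R.from_quat(s["ee_rot"]).as_matrix();return s,r
E
python3 - <<'E'
from h import *
M=model("top")
b=np.load("top.npy")
for n,u,v,z in(("stand",497,245,.01),("strainer low",496,265,.06),("bar",501,211,.14),("vessel lid",231,245,.1),("collar",230,243,.143)):
    print(n,ray(M,u*.7,v*.7,z).round(3))
c1=b[135:205,320:380];c2=b[135:205,125:200]
o=[cv2.resize(c[...,::-1],None,fx=5.5,fy=5.5,interpolation=cv2.INTER_CUBIC) for c in(c1,c2)]
cv2.imwrite("pics/crop.png",np.hstack(o))
_,r=tool();print(r.round(3))
E
```

```text
stand [ 0.573 -0.243  0.01 ]
strainer low [ 0.526 -0.233  0.06 ]
bar [ 0.623 -0.235  0.14 ]
vessel lid [0.57  0.294 0.1  ]
collar [0.568 0.287 0.143]
[[ 0.306 -0.001 -0.952]
 [ 0.952 -0.001  0.306]
 [-0.001 -1.     0.   ]]
```

View pics/crop.png

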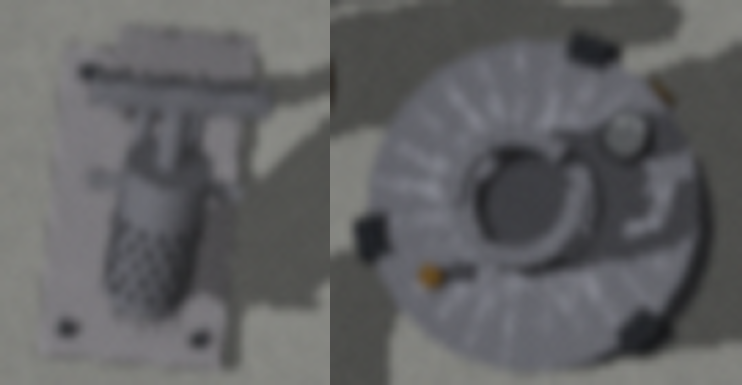

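```bash
python3 -m jog '[[1,-1.5,0,-1.5,0],[1,-3,0,-3,0],[1,-4.5,0,-4.5,0],[1,-6,0,-6,0],[1,-7.5,0,-7.5,0],[1,-9,0,-9,0],[1,-10,0,-10,0],[1,-11,0,-11,-0.5],[1,-12,0,-12,-0.5],[1,-13,0,-13,-0.5],[1,-14,0,-14,-1],[1,-15,0,-15,-1],[1,-16,0,-16,-1],[1,-17,0,-17,-1.6],[1,-18,0,-18,-1.6],[1,-19,-0.5,-19,-1.6],[1,-19.6,-0.5,-19.6,-1.6],[1,-19.6,-0.5,-19.6,-1.6],[1,-19.6,-0.5,-19.6,-1.6]]'
python3 - <<'E'
from h import *
s,r=tool();a=cams.read_camera("wrist");print(s["clock"],s["ee_pos"],r.round(4),s["joints"].round(2))
np.save("w1.npy",a);np.save("w1p.npy",np.r_[s["ee_pos"],s["ee_rot"]])
cv2.imwrite("pics/w1.png",cv2.resize(a[...,::-1],(800,600),interpolation=cv2.INTER_CUBIC))
E
```

```text
clock: 2.0
ee_pos: [0.5402, -0.2399, 0.2609]
ee_rot: [-0.521, -0.477, 0.478, 0.522]
ft_force: [-0.9, 1.1, 0.0]
width: 0.0882
2.0 [ 0.54022868 -0.23991958  0.26087261] [[ 8.790e-02 -1.900e-03 -9.961e-01]
 [ 9.961e-01  2.000e-04  8.790e-02]
 [ 0.000e+00 -1.000e+00  1.900e-03]] [-0.62  0.45  1.26 -0.    1.43 -2.1 ]
```

View pics/w1.png

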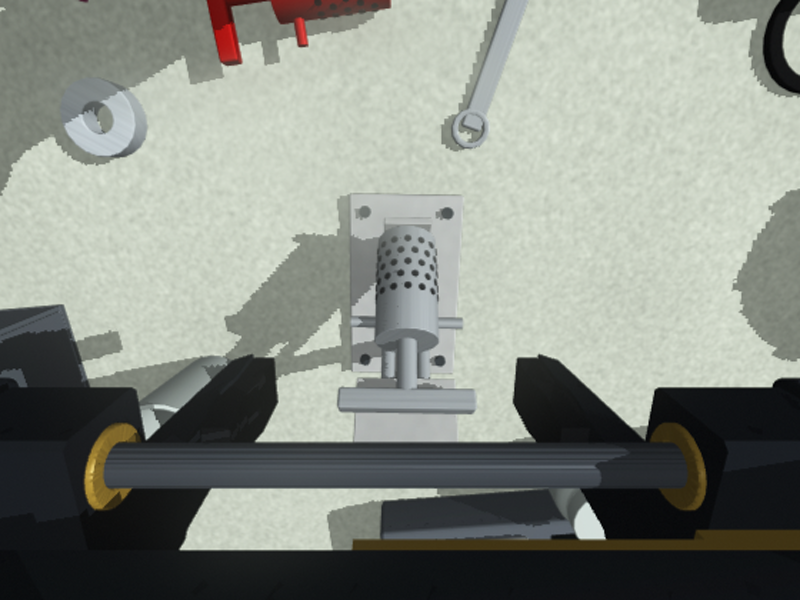

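Run:
```python
from h import *
p=np.load("w1p.npy");M=model("wrist",dict(ee_pos=p[:3],ee_rot=p[3:]));k=.7
P=lambda u,v,z:ray(M,u*k,v*k,z)
a,b=P(350,195,.01),P(462,195,.01)
print("base",a,b,np.linalg.norm(a-b),np.degrees(np.arctan2(*(b-a)[:2])))
l1,l2=P(352,322,.1015),P(463,322,.1015);print("lugs",(l1+l2)/2,np.linalg.norm(l1-l2),np.degrees(np.arctan2(*(l2-l1)[:2])))
c,d=P(338.5,400,.1418),P(475,400,.1418);print("bar",(c+d)/2,np.linalg.norm(c-d),np.degrees(np.arctan2(*(d-c)[:2])))
yaw=np.radians(-5)
# predicted from base
for yaw in np.radians([-6,-5,-4]):
    X=np.array([np.cos(yaw),np.sin(yaw),0]);o=(a+b)/2+.085*X;o[2]=0;L=((l1+l2)/2)-X*(-.05+.0495);B=(c+d)/2-X*(-.05+.0898)
    print(np.degrees(yaw),"stand",o,"from lugs",L,"from bar",B)
```

```text
base [ 0.4830833 -0.2750092  0.01     ] [ 0.49156209 -0.17834029  0.01      ] 0.09704002984341355 5.012566350438935
lugs [ 0.57124377 -0.23462826  0.1015    ] 0.08003527767716342 5.0202025133570904
bar [ 0.61121736 -0.23943882  0.1418    ] 0.0899592847861582 5.025597936478469
-6.000000000000001 stand [ 0.57185706 -0.23555967  0.        ] from lugs [ 0.57174103 -0.23468053  0.1015    ] from bar [ 0.57163539 -0.23527859  0.1418    ]
-5.0 stand [ 0.57199924 -0.23408298  0.        ] from lugs [ 0.57174187 -0.23467184  0.1015    ] from bar [ 0.57156881 -0.23597003  0.1418    ]
-4.0 stand [ 0.57211564 -0.23260405  0.        ] from lugs [ 0.57174255 -0.23466314  0.1015    ] from bar [ 0.57151431 -0.23666252  0.1418    ]
```

```bash
python3 -m jog '[[1,0.25,1.2,-0.07,0],[1,0.25,2.4,-0.07,0],[1,0.25,3.4,-0.07,0],[1,0.25,4.2,-0.07,0],[1,0.25,5,-0.07,0],[1,0.25,5.6,-0.07,0],[1,0.25,6,-0.07,0],[1,0.25,6.2,-0.07,0],[1,0.25,6.2,-0.07,0]]'
python3 -m jog '[[-1,0,0,0,0],[-1,0,0,0,0],[-1,0,0,0,0],[-1,0,0,0,0],[-1,0,0,0,0],[-1,0,0,0,0],[-1,0,0,0,0],[-1,0,0,0,0]]'
```

```text
clock: 2.95
ee_pos: [0.5425, -0.2315, 0.0752]
ee_rot: [-0.521, -0.477, 0.478, 0.522]
ft_force: [1.4, 0.3, -0.3]
width: 0.088
clock: 3.75
ee_pos: [0.5425, -0.2316, 0.0753]
ee_rot: [-0.521, -0.477, 0.478, 0.522]
ft_force: [0.1, -1.1, 2.5]
width: 0.0453
```

```bash
python3 -m jog '[[-1,0,-0.5,0,0],[-1,0,-1.2,0,0],[-1,0,-2.2,0,0],[-1,0,-3.4,0,0],[-1,0,-4.6,0,0],[-1,0,-5.6,0,0],[-1,0,-6,0,0],[-1,0,-6,0,0]]'
python3 -m jog '[[-1,0.6,0,0.2,0],[-1,1.5,0,0.6,0],[-1,2.8,0,1.1,0],[-1,4.1,0,1.6,0],[-1,5.4,0,2.1,0.2],[-1,6.7,0,2.6,0.4],[-1,8,0,3.1,0.6],[-1,9.3,0,3.6,0.87],[-1,10.6,0,4.1,0.87],[-1,11.9,0,4.6,0.87],[-1,13.2,0,5.1,0.87],[-1,14.5,0,5.6,0.87],[-1,15.8,0,6,0.87],[-1,17,0,6.4,0.87],[-1,17.9,0,6.8,0.87],[-1,18.4,0,7,0.87],[-1,18.6,0,7,0.87],[-1,18.6,0,7,0.87]]'
python3 - <<'E'
from h import *
s,r=tool();a=cams.read_camera("wrist");print(s["clock"],s["ee_pos"],r.round(4),s["joints"].round(2))
np.save("w2.npy",a);np.save("w2p.npy",np.r_[s["ee_pos"],s["ee_rot"]])
cv2.imwrite("pics/w2.png",cv2.resize(a[...,::-1],(800,600),interpolation=cv2.INTER_CUBIC))
E
```

```text
clock: 4.55
ee_pos: [0.543, -0.2317, 0.2557]
ee_rot: [0.521, 0.478, -0.478, -0.521]
ft_force: [0.2, 0.1, -3.7]
width: 0.0449
clock: 6.35
ee_pos: [0.3819, 0.3424, 0.2539]
ee_rot: [-0.549, -0.444, 0.447, 0.549]
ft_force: [-0.2, -0.3, -3.4]
width: 0.0453
6.35 [0.38185266 0.34238758 0.25393907] [[ 0.2058 -0.0028 -0.9786]
 [ 0.9786 -0.002   0.2058]
 [-0.0025 -1.      0.0024]] [ 0.5   0.28  1.52 -0.    1.34 -0.86]
```

View pics/w2.png

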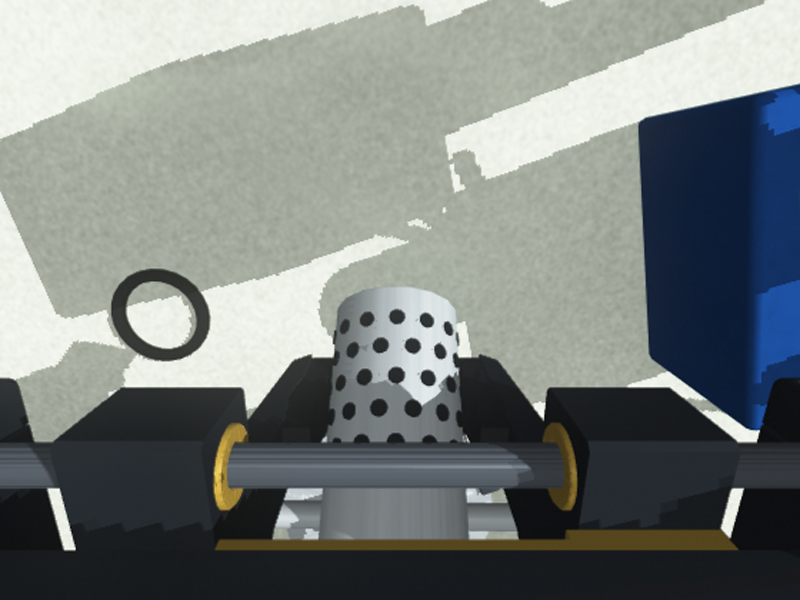

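Run:
```python
from h import *
a=cams.read_camera("scene");b=np.load("top.npy")
MS,MT=model("scene"),model("top")
print(proj(MS,[.43,.335,.26]),proj(MS,[.567,.29,.1]),proj(MT,[.567,.29,.1]))
k=4
def crop(im,M,c,w,h,ov):
    c=np.round(c).astype(int);x0,y0=c[0]-w//2,c[1]-h//2
    o=cv2.resize(im[y0:y0+h,x0:x0+w,::-1],None,fx=k,fy=k,interpolation=cv2.INTER_CUBIC)
    for (cx,cy),z,r,col in ov:
        pts=np.array([(proj(M,[cx+r*np.cos(t),cy+r*np.sin(t),z])-[x0,y0]+.5)*k for t in np.linspace(0,6.3,30)])
        for p in pts: cv2.circle(o,tuple(int(q) for q in p),1,col,-1)
    print(x0,y0);return o
V=(.567,.290)
ov=[(V,.1,.085,(0,0,255)),(V,.143,.036,(0,255,0)),(V,.143,.026,(0,255,0))]
o=np.hstack([crop(a,MS,proj(MS,[.45,.335,.22]),100,140,[]),crop(b,MT,proj(MT,[V[0],V[1],.1]),95,140,ov)])
cv2.imwrite("pics/c2.png",o)
```

```text
[381.01943435 243.37768736] [328.60747262 289.86553235] [163.27328753 172.46792036]
324 186
116 102
```

View pics/c2.png

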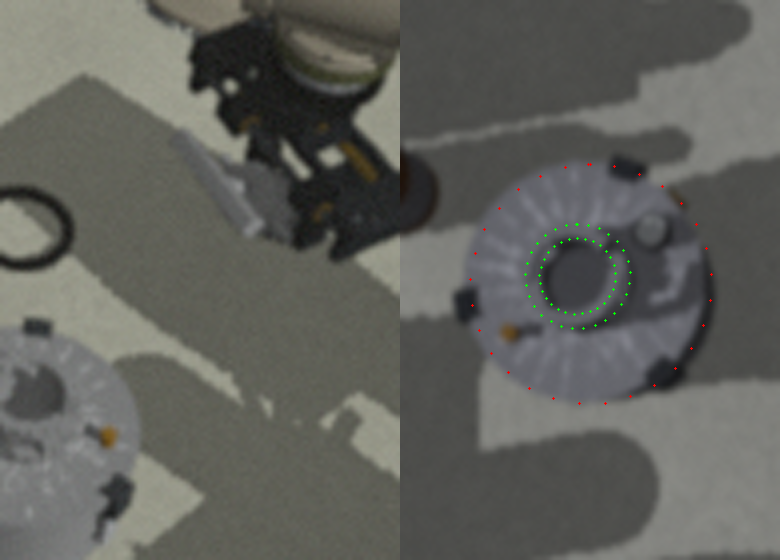

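```bash
python3 -m jog '[[-1,-0.37,0.6,-0.3,0],[-1,-0.37,1.8,-0.48,0],[-1,-0.37,3,-0.48,0],[-1,-0.37,4.2,-0.48,0],[-1,-0.37,5.2,-0.48,0],[-1,-0.37,6,-0.48,0],[-1,-0.37,6.5,-0.48,0],[-1,-0.37,6.8,-0.48,0],[-1,-0.37,6.9,-0.48,0],[-1,-0.37,6.93,-0.48,0],[-1,-0.37,6.93,-0.48,0]]'
python3 -m jog '[[-1,0,0,-0.1,0],[-1,0,0,-0.2,0],[-1,0,0,-0.3,0],[-1,0,0,-0.4,0],[-1,0,0,-0.5,0],[-1,0,0,-0.5,0]]'
```

```text
clock: 7.55
ee_pos: [0.3941, 0.3275, 0.0474]
ee_rot: [0.55, 0.445, -0.446, -0.549]
ft_force: [-0.7, -0.2, -3.9]
width: 0.0454
clock: 8.15
ee_pos: [0.4092, 0.3242, 0.0474]
ee_rot: [0.55, 0.445, -0.445, -0.549]
ft_force: [-0.1, -0.8, -4.5]
width: 0.0452
```

```bash
python3 -m jog '[[-1,0,0.1,0,0],[-1,0,0.15,0,0],[-1,0,0.15,0,0]]'
python3 -m jog '[[-1,0,0,-0.07,0],[-1,0,0,-0.14,0],[-1,0,0,-0.14,0]]';python3 -m jog '[[-1,0,0,-0.07,0],[-1,0,0,-0.14,0],[-1,0,0,-0.14,0]]'
```

```text
clock: 8.45
ee_pos: [0.4089, 0.3242, 0.0425]
ee_rot: [0.55, 0.444, -0.446, -0.549]
ft_force: [0.1, -0.6, -3.8]
width: 0.0453
clock: 8.75
ee_pos: [0.4134, 0.3233, 0.0426]
ee_rot: [0.55, 0.444, -0.446, -0.549]
ft_force: [-0.1, -0.3, -4.2]
width: 0.0452
clock: 9.05
ee_pos: [0.4178, 0.3224, 0.0427]
ee_rot: [0.55, 0.445, -0.445, -0.549]
ft_force: [-0.6, 0.4, -2.4]
width: 0.0453
```

```bash
python3 -m jog '[[-1,0,0,-0.07,0],[-1,0,0,-0.14,0],[-1,0,0,-0.14,0]]';python3 -m jog '[[-1,0,0,-0.07,0],[-1,0,0,-0.14,0],[-1,0,0,-0.14,0]]'
```

```text
clock: 9.35
ee_pos: [0.4221, 0.3215, 0.0427]
ee_rot: [0.55, 0.445, -0.445, -0.549]
ft_force: [-1.6, -0.9, -1.3]
width: 0.045
clock: 9.65
ee_pos: [0.4266, 0.3205, 0.0428]
ee_rot: [0.55, 0.445, -0.445, -0.549]
ft_force: [-1.8, -0.9, -0.5]
width: 0.0456
```

```bash
python3 -m jog '[[-1,0,0,-0.07,0],[-1,0,0,-0.14,0],[-1,0,0,-0.21,0],[-1,0,0,-0.21,0]]';python3 -m jog '[[-1,0,0,-0.07,0],[-1,0,0,-0.14,0],[-1,0,0,-0.21,0],[-1,0,0,-0.21,0]]'
```

```text
clock: 10.05
ee_pos: [0.4333, 0.3192, 0.0429]
ee_rot: [0.55, 0.445, -0.445, -0.549]
ft_force: [-3.3, -1.3, -1.4]
width: 0.0457
clock: 10.45
ee_pos: [0.4399, 0.3178, 0.043]
ee_rot: [0.55, 0.445, -0.445, -0.549]
ft_force: [-3.0, -0.1, -1.1]
width: 0.0455
```

```bash
python3 -m jog '[[-1,0,0,-0.07,0],[-1,0,0,-0.14,0],[-1,0,0,-0.14,0]]';python3 -m jog '[[-1,0,0,-0.07,0],[-1,0,0,-0.14,0],[-1,0,0,-0.14,0]]'
python3 - <<'E'
from h import *
a=cams.read_camera("scene");M=model("scene");c=np.round(proj(M,[.48,.31,.08])).astype(int)
o=a[c[1]-55:c[1]+55,c[0]-70:c[0]+70,::-1];cv2.imwrite("pics/c3.png",cv2.resize(o,None,fx=5,fy=5,interpolation=cv2.INTER_CUBIC))
E
```

```text
clock: 10.75
ee_pos: [0.4444, 0.3168, 0.0431]
ee_rot: [0.55, 0.445, -0.444, -0.549]
ft_force: [-3.2, 0.2, -1.4]
width: 0.0456
clock: 11.05
ee_pos: [0.4488, 0.3159, 0.0431]
ee_rot: [0.55, 0.445, -0.444, -0.549]
ft_force: [-4.3, 0.6, -1.5]
width: 0.0453
```

View pics/c3.png

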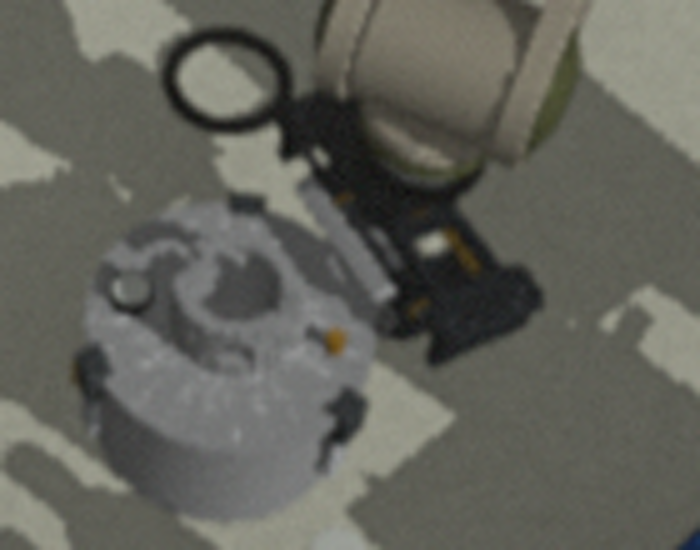

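Run:
```python
from h import *
s,r=tool();M=model("scene");c=np.round(proj(M,[.48,.31,.08])).astype(int)
h=-r[:,2];g=s["ee_pos"]+[0,0,.0037];tx=r[:,0]
for t in range(0,50,5):
    q=np.radians(t);b=g+h*(.004*np.cos(q)+.093*np.sin(q))+np.array([0,0,.093*np.cos(q)-.004*np.sin(q)])
    print(t,*[((proj(M,b+k*tx)-c+[70,55])*5).round() for k in(-.045,.045)])
```

```text
0 [358. 148.] [443. 261.]
5 [347. 153.] [431. 266.]
10 [335. 159.] [419. 273.]
15 [324. 166.] [407. 280.]
20 [312. 173.] [395. 288.]
25 [301. 181.] [384. 296.]
30 [291. 189.] [373. 304.]
35 [280. 198.] [362. 313.]
40 [271. 207.] [352. 322.]
45 [262. 216.] [342. 331.]
```

```bash
python3 -m jog '[[-1,0,0,-0.07,0],[-1,0,0,-0.14,0],[-1,0,0,-0.14,0]]';python3 -m jog '[[-1,0,0,-0.07,0],[-1,0,0,-0.14,0],[-1,0,0,-0.14,0]]'
```

```text
clock: 11.4
ee_pos: [0.4502, 0.3154, 0.0426]
ee_rot: [-0.549, -0.443, 0.446, 0.55]
ft_force: [-18.7, 3.0, 2.1]
width: 0.0456
clock: 11.7
ee_pos: [0.4502, 0.3153, 0.0425]
ee_rot: [-0.547, -0.441, 0.449, 0.552]
ft_force: [-30.3, 5.0, 11.2]
width: 0.0453
```

```bash
python3 -m jog '[[-1,0,0,0.05,0],[-1,0,0.05,0.1,0],[-1,0,0.1,0.1,0],[-1,0,0.12,0.1,0]]'
```

```text
clock: 12.1
ee_pos: [0.4477, 0.316, 0.0393]
ee_rot: [-0.547, -0.442, 0.449, 0.551]
ft_force: [-5.2, 1.2, 4.4]
width: 0.0458
```

```bash
python3 -m jog '[[0.2,0,0,0,0],[0.6,0,0,0,0],[1,0,0,0,0],[1,0,0,0,0],[1,0,0,0,0]]'
python3 -m jog '[[1,0,0,0.15,0],[1,0,0,0.3,0],[1,0,0,0.5,0],[1,0,0,0.75,0],[1,0,0,1,0],[1,0,0,1.5,0],[1,0,0,2,0],[1,0,0,2.6,0],[1,0,0,3.2,0],[1,0,0,3.2,0]]'
python3 - <<'E'
from h import *
s,r=tool();print(s["ee_pos"],r.round(3))
a=cams.read_camera("scene");M=model("scene");c=np.round(proj(M,[.48,.31,.08])).astype(int);print(c)
o=a[c[1]-55:c[1]+55,c[0]-70:c[0]+70,::-1];o=cv2.resize(o,None,fx=4,fy=4,interpolation=cv2.INTER_CUBIC)
w=cams.read_camera("wrist")[...,::-1]
np.save("w4p.npy",np.r_[s["ee_pos"],s["ee_rot"]])
w=w[:,60:400]; o=cv2.resize(o,(int(o.shape[1]*420/o.shape[0]),420))
cv2.imwrite("pics/c4.png",np.hstack([o[:,80:500],w]))
E
```

```text
clock: 12.6
ee_pos: [0.4477, 0.316, 0.0393]
ee_rot: [-0.547, -0.441, 0.449, 0.552]
ft_force: [-4.7, 1.2, 1.5]
width: 0.0825
clock: 13.6
ee_pos: [0.3513, 0.3363, 0.0404]
ee_rot: [-0.547, -0.442, 0.45, 0.551]
ft_force: [0.7, 1.5, 0.3]
width: 0.0878
[0.35129032 0.33627567 0.04040063] [[ 0.206 -0.013 -0.979]
 [ 0.979 -0.002  0.206]
 [-0.005 -1.     0.012]]
[354 282]
```

View pics/c4.png

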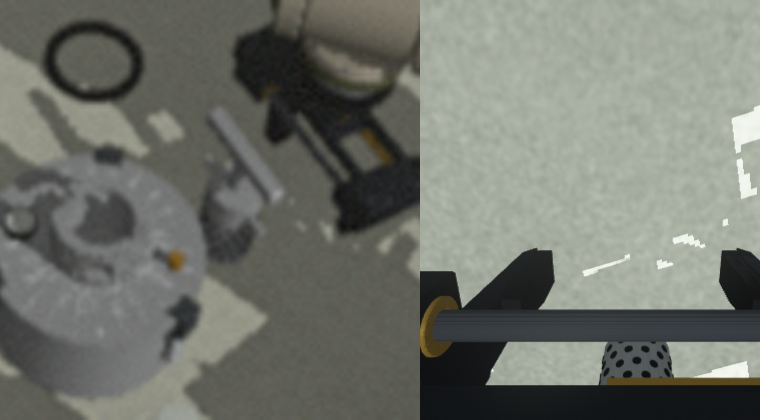

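```bash
python3 -m jog '[[1,0,-1.6,0,0],[1,0,-3.2,0,0],[1,0,-4.8,0,1],[1,0,-6.4,0,2],[1,0,-8,0,3],[1,0,-9.4,0,4],[1,0.3,-10,-1,5],[1,0.6,-10,-2,6],[1,0.9,-10,-3,7],[1,1.2,-10,-4,8],[1,1.5,-10,-5,9],[1,1.56,-10,-5.8,10],[1,1.56,-10,-5.8,11],[1,1.56,-10,-5.8,11.25],[1,1.56,-10,-5.8,11.25],[1,1.56,-10,-5.8,11.25]]'
python3 - <<'E'
from h import *
s,r=tool();a=cams.read_camera("wrist");print(s["clock"],s["ee_pos"],r.round(4),s["joints"].round(2))
np.save("w5.npy",a);np.save("w5p.npy",np.r_[s["ee_pos"],s["ee_rot"]])
cv2.imwrite("pics/w5.png",cv2.resize(a[...,::-1],(800,600),interpolation=cv2.INTER_CUBIC))
E
```

```text
clock: 15.3
ee_pos: [0.5372, 0.3462, 0.3386]
ee_rot: [0.704, -0.077, 0.069, -0.702]
ft_force: [0.1, -0.2, 0.8]
width: 0.0881
15.3 [0.53716851 0.3461946  0.33857292] [[ 0.9785 -0.011   0.2059]
 [-0.206  -0.0016  0.9786]
 [-0.0104 -0.9999 -0.0038]] [0.39 0.56 0.91 0.   1.69 0.6 ]
```

View pics/w5.png

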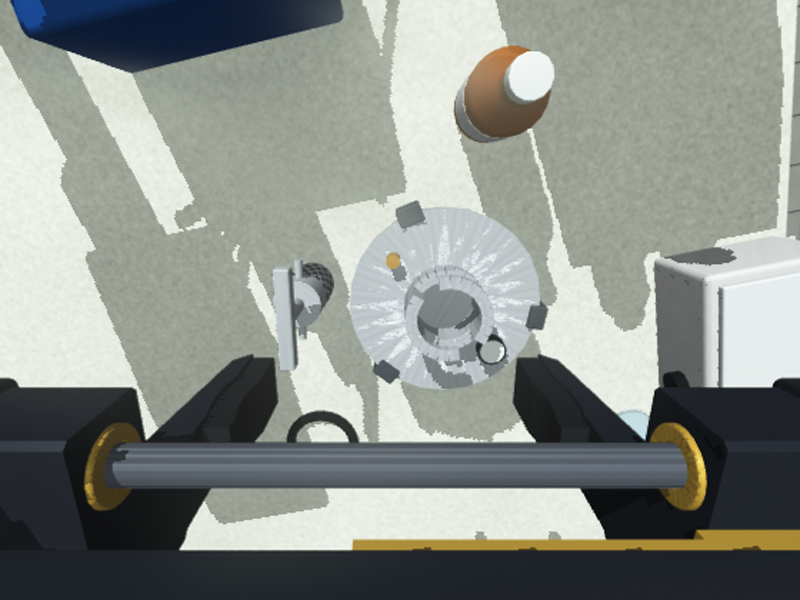

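Run:
```python
from h import *
a=np.load("w5.npy")
o=cv2.resize(a[140:275,185:385,::-1],None,fx=4,fy=4,interpolation=cv2.INTER_CUBIC);o=cv2.convertScaleAbs(o,alpha=.8,beta=0)
cv2.imwrite("pics/w5c.png",o)
```

```text
(no output)
```

View pics/w5c.png

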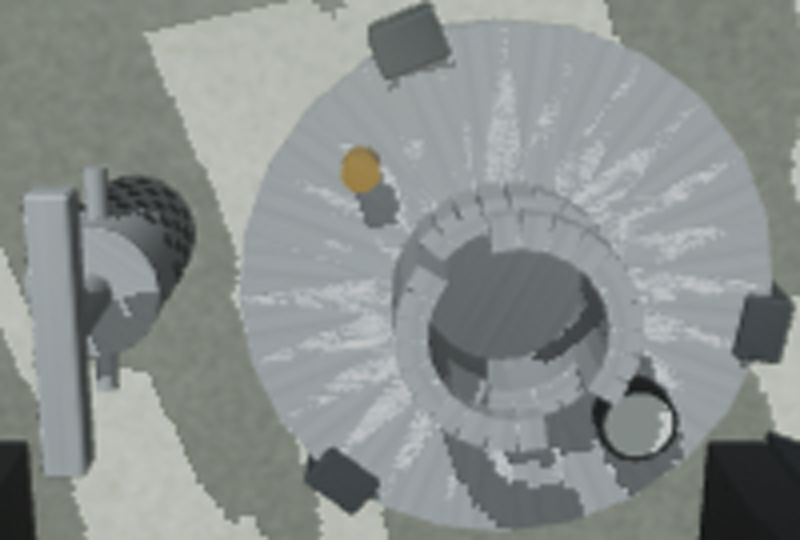

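Run:
```python
from h import *
from scipy.optimize import least_squares as ls
p=np.load("w5p.npy");M=model("wrist",dict(ee_pos=p[:3],ee_rot=p[3:]))
P=lambda u,v,z:ray(M,185+(u+.5)/4-.5,140+(v+.5)/4-.5,z)[:2]
fit=lambda pts:ls(lambda q:np.linalg.norm(pts-q[:2],axis=1)-q[2],[.57,.29,.05]).x
L=np.array([P(*q,.1) for q in[(243,290),(265,180),(330,90),(510,20),(620,40),(720,120),(768,230),(420,515),(510,528),(690,440)]]);c=fit(L);print("lid",c)
O=np.array([P(*q,.143) for q in[(397,330),(415,390),(455,432),(500,448),(640,320),(625,270),(585,228)]]);print("col out",fit(O))
I=np.array([P(*q,.143) for q in[(430,330),(445,370),(490,412),(607,318),(595,285)]]);print("col in",fit(I))
cc=fit(O)[:2]
for n,q in dict(ulA=(493,228),ulB=(430,273),lrA=(605,385),lrB=(548,425)).items():
    d=P(*q,.143)-cc;print(n,np.hypot(*d),np.degrees(np.arctan2(d[1],d[0])))
b=np.array([P(*q,.134) for q in[(26,197),(72,192),(80,472),(45,474)]]);print("bar",b,b.mean(0))
d=(b[2]+b[3]-b[0]-b[1])/2;print(np.hypot(*d),np.degrees(np.arctan2(d[1],d[0])),np.linalg.norm(b[1]-b[0]),np.linalg.norm(b[3]-b[2]))
```

```text
lid [0.56922563 0.29605535 0.08451751]
col out [0.56931488 0.29546777 0.03527336]
col in [0.56955982 0.29585173 0.0253032 ]
ulA 0.03272200621446411 93.30121524494521
ulB 0.03185134828622148 132.932775392082
lrA 0.029825644049504715 -43.191055129318116
lrB 0.029754448217327874 -83.37438897842459
bar [[0.43823877 0.36191041]
 [0.45161062 0.3606356 ]
 [0.42985804 0.27521409]
 [0.41908305 0.27672842]] [0.43469762 0.31862213]
0.08771978637315957 -103.48412638275613 0.013432484315105393 0.010880883518679213
```

```bash
python3 -m jog '[[0.2,-1,0.5,-0.6,0],[0.2,-2,1.2,-1.2,0.2],[0.2,-3,2,-1.58,0.2],[0.2,-3.07,3.2,-1.58,0.2],[0.2,-3.07,4.2,-1.58,0.2],[0.2,-3.07,4.6,-1.58,0.2],[0.2,-3.07,4.6,-1.58,0.2]]'
python3 - <<'E'
from h import *
from scipy.optimize import least_squares as ls
s,r=tool();print(s["ee_pos"],r.round(3))
p=np.load("w5p.npy");M=model("wrist",dict(ee_pos=p[:3],ee_rot=p[3:]))
P=lambda u,v,z:ray(M,185+(u+.5)/4-.5,140+(v+.5)/4-.5,z)[:2]
print("lug ends z.07",P(95,172,.07),P(108,386,.07),(P(95,172,.07)+P(108,386,.07))/2)
d=np.array([.4348,.3186,.116])-s["ee_pos"];print("shift units",r.T@d/.03)
E
```

```text
clock: 16.05
ee_pos: [0.4354, 0.3185, 0.201]
ee_rot: [0.704, -0.087, 0.078, -0.701]
ft_force: [-0.1, -0.8, -0.4]
width: 0.0527
[0.43542704 0.31847402 0.20100703] [[ 0.972 -0.013  0.233]
 [-0.233 -0.002  0.972]
 [-0.012 -1.    -0.005]]
lug ends z.07 [0.44208588 0.35499664] [0.42572897 0.2790092 ] [0.43390742 0.31700292]
shift units [0.01259049 2.83358384 0.01429159]
```

```bash
python3 -m jog '[[0.2,0,0.8,0,0],[0.2,0,1.6,0,0],[0.2,0,2.3,0,0],[0.2,0,2.7,0,0],[0.2,0,2.83,0,0],[0.2,0,2.83,0,0]]'
python3 -m jog '[[-1,0,0,0,0],[-1,0,0,0,0],[-1,0,0,0,0],[-1,0,0,0,0],[-1,0,0,0,0],[-1,0,0,0,0]]'
```

```text
clock: 16.65
ee_pos: [0.4348, 0.3185, 0.1169]
ee_rot: [0.703, -0.087, 0.079, -0.701]
ft_force: [0.7, -0.3, 0.2]
width: 0.0526
clock: 17.25
ee_pos: [0.4349, 0.3185, 0.117]
ee_rot: [0.703, -0.087, 0.079, -0.701]
ft_force: [-1.0, -0.3, 0.3]
width: 0.0135
```

```bash
python3 -m jog '[[-1,0,-0.5,0,0],[-1,0,-1.5,0,0],[-1,0,-2.8,0,0],[-1,0,-4,0,0],[-1,0,-5,0,0],[-1,0.3,-5.4,0,-0.5],[-1,1,-5.4,0,-1.4],[-1,2,-5.4,0.1,-2.3],[-1,3,-5.4,0.2,-3.2],[-1,3.8,-5.4,0.28,-4],[-1,4.3,-5.4,0.28,-4.6],[-1,4.47,-5.4,0.28,-4.81],[-1,4.47,-5.4,0.28,-4.81],[-1,4.47,-5.4,0.28,-4.81]]'
python3 - <<'E'
from h import *
s,r=tool();print(s["ee_pos"],r.round(3),np.degrees(np.arctan2(r[1,2],r[0,2])),s["joints"].round(2))
print(r.T@(np.array([.5695,.2957,.16+.117])-s["ee_pos"])/.03)
E
```

```text
clock: 18.65
ee_pos: [0.5688, 0.2958, 0.2769]
ee_rot: [-0.69, -0.148, 0.158, 0.691]
ft_force: [-0.0, 0.1, -3.2]
width: 0.0133
[0.56876292 0.29583449 0.27685881] [[ 0.906 -0.013 -0.422]
 [ 0.422 -0.002  0.907]
 [-0.013 -1.     0.004]] 114.9659267013412 [ 0.3   0.57  1.04  0.    1.55 -0.14]
[ 0.02031883 -0.00501789 -0.01441747]
```

```bash
python3 -m jog '[[-1,0.02,0.4,0,0],[-1,0.02,0.8,0,0],[-1,0.02,1.2,0,0],[-1,0.02,1.3,0,0],[-1,0.02,1.3,0,0]]'; python3 -m jog '[[-1,0,0.3,0,0],[-1,0,0.6,0,0],[-1,0,0.9,0,0],[-1,0,1.15,0,0],[-1,0,1.15,0,0]]'
```

```text
clock: 19.15
ee_pos: [0.5685, 0.296, 0.2371]
ee_rot: [-0.69, -0.148, 0.158, 0.691]
ft_force: [0.1, -0.6, -2.5]
width: 0.0135
clock: 19.65
ee_pos: [0.5677, 0.2957, 0.2012]
ee_rot: [-0.69, -0.147, 0.159, 0.691]
ft_force: [0.2, -0.1, -4.1]
width: 0.0134
```

```bash
python3 -m jog '[[-1,0,0.15,0,0],[-1,0,0.3,0,0],[-1,0,0.4,0,0],[-1,0,0.4,0,0]]'
```

```text
clock: 20.05
ee_pos: [0.5674, 0.2957, 0.1887]
ee_rot: [-0.69, -0.147, 0.159, 0.69]
ft_force: [1.4, 0.9, -4.1]
width: 0.0136
```

```bash
python3 -m jog '[[-1,0.06,0.15,-0.03,0],[-1,0.06,0.3,-0.03,0],[-1,0.06,0.45,-0.03,0],[-1,0.06,0.52,-0.03,0],[-1,0.06,0.52,-0.03,0]]'
```

```text
clock: 20.55
ee_pos: [0.569, 0.2955, 0.1726]
ee_rot: [-0.69, -0.146, 0.159, 0.69]
ft_force: [0.5, 0.2, -3.7]
width: 0.0138
```

```bash
python3 -m jog '[[-1,0,0,0,0.5],[-1,0,0,0,1],[-1,0,0,0,1.6],[-1,0,0,0,2.2],[-1,0,0,0,2.8],[-1,0,0,0,3.4],[-1,0,0,0,4],[-1,0,0,0,4],[-1,0,0,0,4]]'; python3 -m jog '[[-1,0,0,0,0.6],[-1,0,0,0,1.2],[-1,0,0,0,1.8],[-1,0,0,0,2.4],[-1,0,0,0,3],[-1,0,0,0,3.5],[-1,0,0,0,3.85],[-1,0,0,0,3.85],[-1,0,0,0,3.85]]'
python3 - <<'E'
from h import *
s,r=tool();print(s["ee_pos"],r.round(3),np.degrees(np.arctan2(r[1,2],r[0,2])),s["joints"].round(2),s["ft_torque"])
print(r.T@(np.array([.5695,.2957,.1615])-s["ee_pos"])/.03)
E
```

```text
clock: 21.45
ee_pos: [0.569, 0.2955, 0.1728]
ee_rot: [0.707, -0.049, 0.037, -0.704]
ft_force: [0.7, -0.2, -4.6]
width: 0.0136
clock: 22.35
ee_pos: [0.569, 0.2956, 0.1728]
ee_rot: [0.673, -0.233, 0.222, -0.666]
ft_force: [0.2, -0.8, -4.2]
width: 0.0137
[0.56902859 0.29555109 0.17281996] [[ 0.793 -0.017  0.61 ]
 [-0.61  -0.003  0.793]
 [-0.012 -1.    -0.013]] 52.43884477937526 [0.3  0.64 1.2  0.   1.32 0.95] [-0.07048775  0.10266043  0.01198578]
[0.01380171 0.37698434 0.01852786]
```

```bash
python3 -m jog '[[-1,0,0.1,0,0],[-1,0,0.2,0,0],[-1,0,0.3,0,0],[-1,0,0.36,0,0],[-1,0,0.36,0,0]]'
```

```text
clock: 22.85
ee_pos: [0.5687, 0.2954, 0.1616]
ee_rot: [0.673, -0.233, 0.222, -0.666]
ft_force: [-0.5, -1.1, -3.2]
width: 0.0137
```

```bash
python3 -m jog '[[-0.4,0,0,0,0],[0,0,0,0,0],[0,0,0,0,0],[0,0,0,0,0],[0,0,0,0,0]]'; python3 -m jog '[[0,0,-0.4,0,0],[0,0,-1,0,0],[0,0,-2,0,0],[0,0,-3,0,0],[0,0,-4,0,0],[0,0,-5,-0.5,0],[0,0,-5.5,1,0],[0,0,-5.5,2,0],[0,0,-5.5,2,0]]'
python3 - <<'E'
from h import *
s,r=tool();a=cams.read_camera("wrist");M=model("wrist",s);S=cams.read_camera("scene");T=cams.read_camera("top")
print(s["clock"],s["ee_pos"])
c=np.array([.5694,.2957]);ax=np.radians(52)
def dr(M,im):
    o=cv2.resize(im[...,::-1],None,fx=3,fy=3,interpolation=cv2.INTER_CUBIC);y=np.array([np.cos(ax),np.sin(ax)])
    for k,z in((-.045,.178),(.045,.178),(-.04,.114),(.04,.114)):
        u=proj(M,[*(c+k*y),z]);cv2.circle(o,tuple(int(q*3+1) for q in u),3,(0,0,255),-1)
    return o
out=[]
for M_,im in((M,a),(model("scene"),S)):
    u=(proj(M_,[*c,.15])*3).astype(int);o=dr(M_,im);x=max(0,u[0]-190);y=max(0,u[1]-200);q=o[y:y+400,x:x+380];print(q.shape);out.append(cv2.resize(q,(380,400)))
cv2.imwrite("pics/f.png",np.hstack(out))
E
```

```text
clock: 23.35
ee_pos: [0.5688, 0.2955, 0.1618]
ee_rot: [0.673, -0.233, 0.222, -0.666]
ft_force: [-1.1, -0.6, 0.8]
width: 0.0438
clock: 24.25
ee_pos: [0.6093, 0.3457, 0.3247]
ee_rot: [0.673, -0.233, 0.221, -0.666]
ft_force: [-0.1, -0.7, -0.5]
width: 0.044
24.25 [0.60925009 0.34571536 0.32465216]
(400, 380, 3)
(400, 380, 3)
```

View pics/f.png

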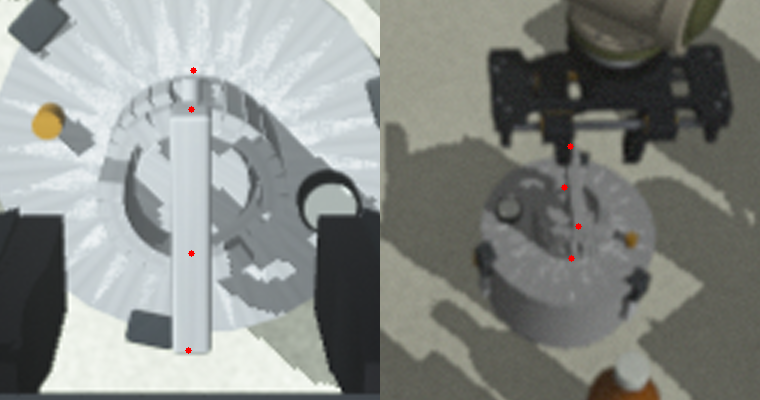

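```bash
python3 -c "
from bench import ticket,monitor
s=monitor.state();print(s['clock'],s['ft_force']);print(ticket.close_job())"
```

```text
24.4 [ 0.4678162  -0.38676106  0.27580253]
the job is handed in; nothing more can be done
None
```

The strainer is hanging locked in the collar, let go. I handed the job in at 24.4 s, well inside the 72 s limit.

- **Uprighting:** The moves can't tilt the tool. I gripped the strainer at the waist, lifted it off the stand and pushed it gently against the vessel's side. It turned in the grip to about 22° from vertical. I then set its bottom edge on the bench and let go. It rocked upright by itself, and the pictures showed it standing.
- **Locking:** I gripped the crossbar from above and lowered the strainer with its lugs down the slots. I turned it about 63° clockwise, lowered it into the notches, let go and moved clear.

**Last checks:** Before letting go, the bottom was about 44.6 mm above the bench by tool height; home is 44 mm. In the final wrist picture the crossbar ends were within about a millimetre of where they should be when locked. The wrist force read about zero after the gripper moved clear.

**Less certain:**
- The vessel's y axis (about 52°) comes from slot edges I read off one picture, good to a few degrees.
- While tipping the strainer, the push briefly reached about 30 N when the handle or tube jammed, probably against the gripper's body. I backed off straight away.
- I made no closing check on the other loose things. The arm's path stayed clear of them and I saw no sign of any having moved.
- I viewed 11 pictures, one over the budget.

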